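# Bolt the spares chest shut

### The job

Lock the steel spares chest: slide its barrel bolt all the way across into the keeper on the hatch, then turn the bolt's handle down flat into the notch at the end of the barrel, and let go. Do not force the handle against the end of the slot or the edge of the notch, and leave the things lying around where they are.

Things in the scene. Friction and masses are not known exactly. Their poses are not given: they have to be found in the camera images.
- chest: Fixed grey steel chest, 240 (x) x 360 (y) x 100 mm high, on the bench. Origin: centre of its underside; x points away from the robot, y along the bolt in the locking direction. A seam at y = 67 mm divides its top into deck and hatch. On the deck the bolt's barrel: a steel channel along y, centred at x = 10 mm, 30 wide, to 141 mm above the bench, from y = -125 to 35 mm, give or take 14.
- bolt (a joint): Slide of the bolt in m along the chest's +y: 0 fully drawn; stiff, about 3 N of friction, no spring. The stem runs in a 12 mm wide slot along the barrel's top, up to a firm stop where a 11 mm notch opens in the barrel's front (-x) side. The barrel's place varies: the stop lies at 0.042 to 0.070, to be found by feel. The handle turns down only in the last 3 mm before it.
- handle (a joint): Turn of the handle about the bolt in rad: 0 stem straight up, 1.5 flat towards the chest's front (-x). Friction 0.08 N m; stays where left. Outside the notch the slot lets it lean only about 0.15. The stem bends if pressed on the barrel with over 20 N; by leverage some 8 N at the knob across the slot does that when it is not in the notch.
- knob (a point): Centre of the steel ball knob, 22 mm in diameter, at the end of the 8 mm stem, 42 mm from the bolt's axis. Its z axis points out along the stem, y along the bolt. Free all round; can be pinched from above, fingers closing along the bolt, and will pivot between the pads.
- bolt_axis (a point): Point on the bolt's axis at the foot of the stem, 126 mm above the bench; the rod is 16 mm thick and y points along it, in the locking direction. Moves along with the bolt.
- keeper (a point): Middle of the keeper on the hatch: a steel staple, 31 mm wide, 16 mm long along the bolt, its top 140 mm above the bench. The bolt's end goes into it. Axes as the chest's.
- bearing: Loose steel ball-bearing ring, 52 mm across, 15 mm high, lying on the hatch behind the keeper. Origin: centre of its underside. Leave alone.
- grease_tin: Loose closed tin, 72 mm across, 85 mm high, standing on the bench at the left end of the chest. Origin: centre of its underside. Leave alone.
- spanner: Loose steel spanner, 170 mm long, lying on the bench at the right end of the chest. Leave alone.
- piston: Loose aluminium engine piston, 70 mm across, 55 mm high, standing on the bench behind the chest. Origin: centre of its underside. Leave alone.

How it is judged:
On the way, in this order (a step that is already met when the one before it is completed fails the run):
1. the bolt is slid across, its handle still up (value of joint bolt above 0.036 m and value of joint handle below 0.5 rad), for 0.1 s.
2. the handle is turned down into the notch (value of joint bolt above 0.036 m and value of joint handle above 1.2 rad), for 0.2 s.
At the end, for the whole second after the job is handed in: The bolt is slid across at least 36 mm (into the keeper), its handle lies down in the notch (turned at least 1.2 of 1.5 rad), at rest and let go (all of step 2 and velocity of joint handle between -0.05 and 0.05 rad/s and velocity of joint bolt between -0.01 and 0.01 m/s); the robot touches nothing.
It fails at once if the handle is forced against the barrel with more than 20 N (contact force between handle and chest above 20 N).
It fails at once if a thing lying around is shifted by more than 15 mm (distance of any of bearing, grease_tin, spanner, piston from where it was at the start of the episode above 0.015 m).
It also fails if it takes over 45 s, if anything falls off the work surface, if the arm or the gripper's body presses on something with over 40 N, if the wrist force passes 120 N, or if a joint passes its speed limit or range.

### The arm

A 7-joint arm with a two-finger parallel gripper is mounted at the origin on the work surface. World frame = base frame: x ahead of the robot, y to its left, z up, the work surface at z = 0. Lengths are in m, angles in rad, forces in N, time in s.
With the tool pointing down it reaches from about 0.4 to 0.875 m from the base axis. Payload 19.3 kg.
Tool frame: the origin (TCP) lies at the very end of the fingers, on their centre line; the grasp point (between the pads) lies bot.pinch_z behind it (bot.pinch_z is the distance from the TCP to the grasp point, in m); z points along the fingers, y is the line along which they close (so a half turn about z gives the same grasp; the last joint's range is limited). The gripper opens to 85 mm and grips with 20 to 120 N. Pads are 22 mm wide; open, the fingers measure 114 mm over their backs; the gripper's body (76 mm by 85 mm) begins 54 mm behind the grasp point. The pads swing forward as they close: fully open they stand 13 mm farther back than shut.
Start: joints at [1.199, 0.521, -0.036, 1.599, 0.021, 1.021, -0.113], TCP at [0.186, -0.597, 0.231] pointing down, gripper open.
Joint ranges: [-2.91, 2.91], [-0.3, 2.13], [-1.5, 1.42], [0.17, 2.43], [-1.26, 4.41], [0.16, 1.93], [-2.52, 2.52]. Speed limits (rad/s): [1.89, 1.89, 2.39, 2.39, 3.01, 3.01, 3.01].

### API

Orientations are given as [roll, pitch, yaw] about the fixed x, y, z axes, in that order (R = Rz(yaw) Ry(pitch) Rx(roll)).
In Python, from workcell import bot, grab_frame, ticket gives the robot as it stands.
- The arm moves only by the tool arm_command, never from a script. Its argument "commands" is a list of rows, each a list of 3 entries, a list of its own where there are three numbers: the shift along the world's x, y, z in mm, then the turn about the world's z in rad, then the gripper command: -1 is fully open, 1 is shut, values between are in proportion. In form: [[[tx, ty, tz], roll, fingers], ...]. A call has 1 to 20 rows; each row shifts and turns the commanded pose from where the row before left it; what a row does not reach is not made up. A row lasts 1/10 s, in which the tool goes at most 50 mm and 8.59 degrees, less where a joint would pass 70% of its speed; a pose out of reach is approached as far as the arm can. A call with a gripper value outside its range is refused whole. The fingers move at their own pace and stop on an object; "newtons" is the grip in N (left out, the last holds). Time passes only in rows, so rows that do not move let the fingers close. It gives the time, the measured TCP pose, the force, the opening and the grip force at its end, in the units of the state.
- bot.observe(): the state, without advancing time (a new reading comes with each control period).
- grab_frame(name): name is "scene" or "side" or "wrist"; returns a dict with "image" (384x512x3 uint8, red, green, blue), "vertical_fov" (degrees; the focal length in pixels is half the picture's height over the tangent of half this angle, whatever the lens; pixels are square), "cx", "cy" (the principal point, pixels), "k1" (the pictures are not rectified: a ray, as slopes to the right and down, at radius r is drawn at 1 + k1 r^2 times it, then the intrinsics apply), "R" (3x3) and "t" (3): a world point X has camera coordinates R X + t. Camera axes: x right, y down, z forward; pixel columns grow to the right and rows downward; lengths in m; the calibration is good to about 2 mm. A picture is of the moment at which its call begins. There is no depth.
- ticket.job_done(): hands the job in; it is judged then, once.
The state is a dict: "clock": time; "qpos": joint angles; "qd": joint speeds; "joint_efforts": joint torques, N m; "position": TCP position; "tool_rot": TCP orientation; "force": force on the tool from outside, world axes, zero at the start; "moment": the same for the moment, N m; "grip_width": finger opening in m; "finger_force": force on a finger pad.
Only numpy, scipy, OpenCV 4.12 (cv2) and the standard library are available. Lean on these libraries where they do the work, as an engineer would, in place of code of your own. Each camera call takes 0.05 s, during which the arm holds its last target. There are 200 camera calls.

## Working session

There is one attempt and no reset: what is moved stays moved. The work goes in short steps, Python scripts to look and compute and a tool call to move; the robot and the scene stay as the last step left them, time stands still between calls to the robot, and variables do not carry over. Pictures are saved under pics/ and viewed, at most 10 in all, crops included, and the job is handed in when it is done.

Besides the shell and the picture viewer there is one more tool, called after "Emit:" as name(argument=value, ...), one argument or row to a line, values as JSON. arm_command: Moves the arm, as the interface text tells. Its arguments: {"type":"object","properties":{"commands":{"type":"array"},"newtons":{"type":"number"}},"required":["commands"]}

```bash
ls; mkdir -p pics; python3 - <<'E'
from workcell import bot, grab_frame
import cv2,numpy as np
s=bot.observe(); print(bot.pinch_z,s)
for n in("scene","side"):
    f=grab_frame(n); cv2.imwrite(f"pics/{n}0.png",f["image"][:,:,::-1])
    print(n,f["vertical_fov"],f["cx"],f["cy"],f["k1"],-np.array(f["R"]).T@f["t"],f["R"][2])
E
```

```text
pics
0.0187 {'clock': 0.0, 'qpos': array([ 1.19881372,  0.52205146, -0.03630874,  1.59996247,  0.02119676,
        1.02106795, -0.11280478]), 'qd': array([-0.00023001,  0.00028756,  0.0012655 ,  0.00104658,  0.00047118,
       -0.00065656,  0.00144881]), 'joint_efforts': array([ 3.42338017e-04, -9.27087021e+01,  1.98035449e+00, -3.69930196e+01,
        1.78434985e-02,  8.16038169e-03, -2.73659145e-05]), 'position': array([ 0.1856303 , -0.59647366,  0.2307189 ]), 'tool_rot': array([-3.14049137e+00,  8.29532878e-05,  3.01749197e-01]), 'force': array([-0.30495398,  0.40060831,  0.56922417]), 'moment': array([-0.03074236, -0.09938268, -0.0134682 ]), 'finger_force': 0.0, 'grip_width': 0.08550257446205951}
scene 51.583710888189444 261.7182089783752 188.35872215749342 -0.08306365981055668 [1.24093805 0.09724367 0.85960744] [-0.64266442 -0.06287298 -0.76356364]
side 54.40523545817167 259.5877992252029 187.02295744749145 -0.04516272749998515 [0.43757993 0.6111261  0.68654431] [ 0.22410237 -0.69476985 -0.68342737]
```

View pics/scene0.png

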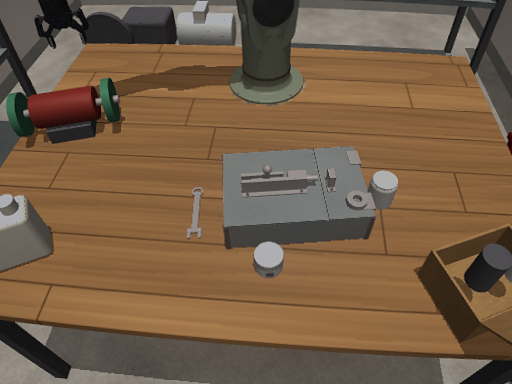

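View pics/side0.png

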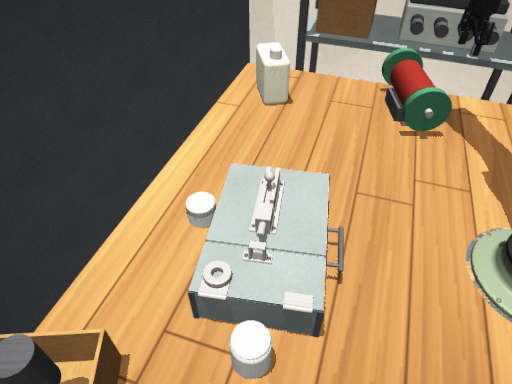

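```bash
cat > h.py <<'E'
import numpy as np, cv2
from workcell import bot, grab_frame
def ray(f,u,v):
    F=192/np.tan(np.radians(f["vertical_fov"])/2)
    K=np.array([[F,0,f["cx"]],[0,F,f["cy"]],[0,0,1]])
    p=cv2.undistortPoints(np.array([[[u,v]]],float),K,np.array([f["k1"],0,0,0.]))[0,0]
    R=np.array(f["R"]); d=R.T@np.array([p[0],p[1],1]); return -R.T@np.array(f["t"]),d/np.linalg.norm(d)
def plane(f,u,v,z):
    c,d=ray(f,u,v); return c+d*(z-c[2])/d[2]
def tri(fa,a,fb,b):
    c1,d1=ray(fa,*a); c2,d2=ray(fb,*b)
    s=np.linalg.lstsq(np.c_[d1,-d2],c2-c1,rcond=None)[0]
    p,q=c1+s[0]*d1,c2+s[1]*d2
    return (p+q)/2,np.linalg.norm(p-q)
E
python3 - <<'E'
from h import *
a=cv2.imread("pics/scene0.png");b=cv2.imread("pics/side0.png")
A=cv2.resize(a[140:250,215:385],None,fx=4,fy=4,interpolation=cv2.INTER_CUBIC)
B=cv2.resize(b[160:335,185:345],None,fx=3.4,fy=3.4,interpolation=cv2.INTER_CUBIC)
cv2.imwrite("pics/A.png",A);cv2.imwrite("pics/B.png",B)
E
```

```text
(no output)
```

View pics/A.png

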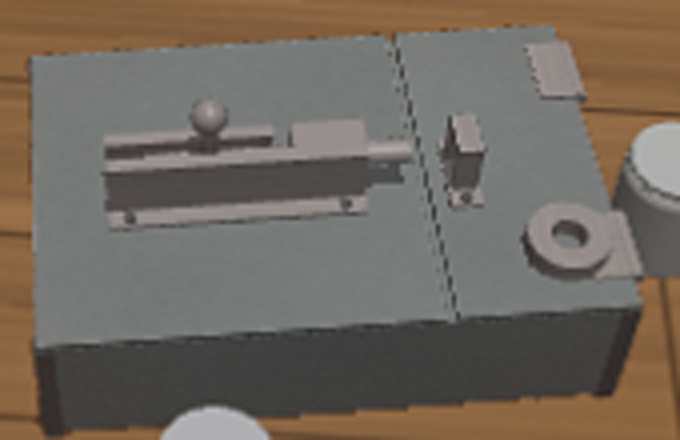

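View pics/B.png

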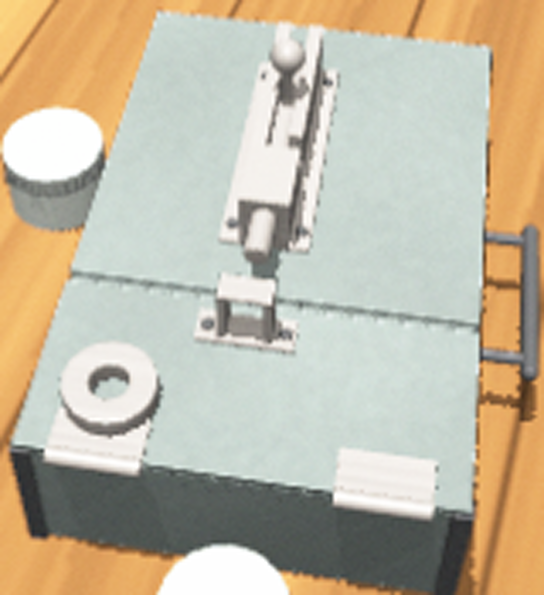

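```bash
python3 - <<'E'
from h import *
np.set_printoptions(precision=4,suppress=True)
fa,fb=grab_frame("scene"),grab_frame("side")
A=lambda x,y:(x/4+215-.4,y/4+140-.4)
B=lambda x,y:(x/3.4+185-.35,y/3.4+160-.35)
for n,a,b in [("knob",(209,117),(288,56)),("keeper top",(464,133),(246,290)),("c-y back",(38,347),(158,12)),("c+y back",(640,308),(15,450)),("seam back",(456,320),(73,273)),("bolt tip",(411,150),(258,238)),("notch",(281,130),(297,140)),("barrel end top mid",(365,138),(268,202)),("bearing",(570,237),(110,385))]:
    print(n,*tri(fa,A(*a),fb,B(*b)))
print("scene c-y front,-y back,+y back",*[plane(fa,*A(*p),.1) for p in[(33,58),(38,347),(640,308)]])
print("side -y back,-y front,+y back,+y front",*[plane(fb,*B(*p),.1) for p in[(158,12),(490,47),(15,450),(470,515)]])
print("barrel front top edge scene -y end, +y end",*[plane(fa,*A(*p),.141) for p in[(104,160),(365,150),(273,128),(290,125)]])
E
```

```text
knob [0.5983 0.0473 0.1693] 0.00043314422165889
keeper top [0.5726 0.2031 0.1386] 0.001739002028333416
c-y back [ 0.7232 -0.0431  0.1006] 0.0011865908472651321
c+y back [0.6653 0.3103 0.0948] 0.0004960509967931911
seam back [0.6839 0.1978 0.0999] 0.004453442971471987
bolt tip [0.581  0.1678 0.1346] 0.007679708766584508
notch [0.5795 0.0896 0.1417] 0.0019261163794871143
barrel end top mid [0.5812 0.1413 0.1401] 0.0014141074677206731
bearing [0.628  0.2679 0.1124] 0.00014825348828598214
scene c-y front,-y back,+y back [ 0.4883 -0.0805  0.1   ] [ 0.7232 -0.0428  0.1   ] [0.6691 0.3087 0.1   ]
side -y back,-y front,+y back,+y front [ 0.7233 -0.0446  0.1   ] [ 0.4875 -0.0831  0.1   ] [0.6635 0.3132 0.1   ] [0.4309 0.2748 0.1   ]
barrel front top edge scene -y end, +y end [ 0.6123 -0.0151  0.141 ] [0.5925 0.1418 0.141 ] [0.5786 0.0853 0.141 ] [0.5753 0.0956 0.141 ]
```

The knob, keeper and corners triangulate consistently: knob at (0.598, 0.047, 0.169) and chest yaw about 0.16 rad. The notch is about 46 mm along from the knob. I'll move to above the knob now.

Emit:
arm_command(
  commands=[
    [[20,31,0],-0.007,-1],
    [[20,31,0],-0.007,-1],
    [[20,31,0],-0.007,-1],
    [[20,31,0],-0.007,-1],
    [[20,31,0],-0.007,-1],
    [[20,31,0],-0.007,-1],
    [[20,31,0],-0.007,-1],
    [[20,31,0],-0.007,-1],
    [[20,31,0],-0.007,-1],
    [[20,31,0],-0.007,-1],
    [[20,31,0],-0.007,-1],
    [[20,31,0],-0.007,-1],
    [[20,31,0],-0.007,-1],
    [[20,31,0],-0.007,-1],
    [[20,31,0],-0.007,-1],
    [[20,31,0],-0.007,-1],
    [[20,31,0],-0.007,-1],
    [[20,31,0],-0.007,-1],
    [[20,31,0],-0.007,-1],
    [[0,0,0],0,-1],
  ],
  newtons=25,
)

```text
clock: 2.2
position: [0.5674, -0.0028, 0.231]
tool_rot: [-3.139, -0.001, 0.174]
force: [-0.4, 0.1, -0.7]
grip_width: 0.0854
finger_force: 0.0
```

Emit:
arm_command(
  commands=[
    [[10,17,0],-0.007,-1],
    [[10,17,0],-0.007,-1],
    [[11,16,0],0,-1],
    [[0,0,0],0,-1],
    [[0,0,0],0,-1],
  ],
)

```text
clock: 2.7
position: [0.5965, 0.0418, 0.231]
tool_rot: [3.141, 0.001, 0.155]
force: [0.0, -1.1, -0.0]
grip_width: 0.0853
finger_force: 0.0
```

```bash
python3 - <<'E'
from h import *
f=grab_frame("wrist"); s=bot.observe(); print(s["position"],s["tool_rot"],s["force"])
R=np.array(f["R"]);X=R@[.5983,.0473,.169]+f["t"];F=192/np.tan(np.radians(f["vertical_fov"])/2)
p=X[:2]/X[2];p=p*(1+f["k1"]*(p@p));print("expected knob px",p*F+[f["cx"],f["cy"]],X[2],F)
cv2.imwrite("pics/w1.png",f["image"][:,:,::-1])
E
```

```text
[0.59636359 0.04137198 0.23110377] [3.14115704e+00 6.01967788e-04 1.54190877e-01] [ 0.05828324 -0.93528366  0.0859995 ]
expected knob px [249.53963748 198.90069247] 0.2164328188606094 330.3743231730271
```

View pics/w1.png

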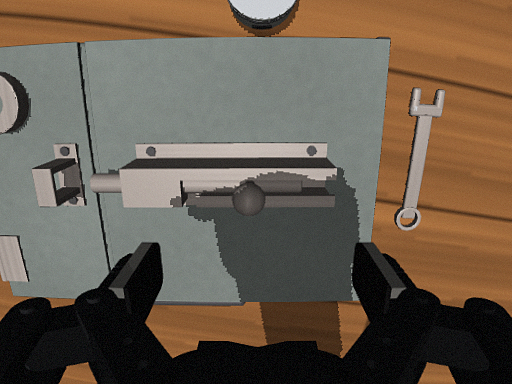

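The wrist view shows the knob at (249,199), within 1 px of the prediction, and the notch gap near (188,197). I'll descend and grip.

Emit:
arm_command(
  commands=[
    [[2,6,0],0.005,-1],
    [[0,0,-13],0,-1],
    [[0,0,-13],0,-1],
    [[0,0,-13],0,-1],
    [[0,0,-13],0,-1],
    [[0,0,-13],0,-1],
    [[0,0,-13],0,-1],
    [[0,0,0],0,-1],
    [[0,0,0],0,0],
    [[0,0,0],0,0],
    [[0,0,0],0,0.3],
    [[0,0,0],0,0.3],
  ],
  newtons=25,
)

```text
clock: 3.95
position: [0.599, 0.0483, 0.1537]
tool_rot: [3.142, -0.001, 0.16]
force: [-0.8, -1.3, -0.6]
grip_width: 0.0302
finger_force: 0.0
```

Emit:
arm_command(
  commands=[
    [[0,0,0],0,0.5],
    [[0,0,0],0,0.7],
    [[0,0,0],0,0.8],
    [[0,0,0],0,0.8],
    [[0,0,0],0,0.8],
  ],
  newtons=25,
)

```text
clock: 4.45
position: [0.5989, 0.0481, 0.1537]
tool_rot: [3.141, -0.001, 0.16]
force: [-0.1, -1.5, 6.1]
grip_width: 0.02
finger_force: 24.2
```

Emit:
arm_command(
  commands=[
    [[-0.3,2,0],0,0.8],
    [[-0.3,2,0],0,0.8],
    [[-0.3,2,0],0,0.8],
    [[-0.4,2,0],0,0.8],
    [[-0.3,2,0],0,0.8],
  ],
)

```text
clock: 4.95
position: [0.5974, 0.0578, 0.1537]
tool_rot: [3.141, -0.001, 0.159]
force: [-0.5, -4.0, 5.6]
grip_width: 0.0199
finger_force: 24.3
```

Emit:
arm_command(
  commands=[
    [[-0.3,2,0],0,0.8],
    [[-0.3,2,0],0,0.8],
    [[-0.3,2,0],0,0.8],
    [[-0.4,2,0],0,0.8],
    [[-0.3,2,0],0,0.8],
    [[-0.3,2,0],0,0.8],
    [[-0.3,2,0],0,0.8],
    [[-0.3,2,0],0,0.8],
    [[-0.4,2,0],0,0.8],
    [[-0.3,2,0],0,0.8],
    [[-0.3,2,0],0,0.8],
    [[-0.3,2,0],0,0.8],
    [[-0.3,2,0],0,0.8],
    [[-0.4,2,0],0,0.8],
  ],
)

```text
clock: 6.35
position: [0.5929, 0.0858, 0.1537]
tool_rot: [3.141, -0.001, 0.159]
force: [0.5, -3.1, 5.7]
grip_width: 0.0199
finger_force: 24.3
```

Emit:
arm_command(
  commands=[
    [[-0.2,1,0],0,0.8],
    [[-0.1,1,0],0,0.8],
    [[-0.2,1,0],0,0.8],
    [[0,0,0],0,0.8],
  ],
)

```text
clock: 6.75
position: [0.5924, 0.089, 0.1537]
tool_rot: [3.141, -0.001, 0.16]
force: [0.4, -1.5, 5.3]
grip_width: 0.02
finger_force: 24.3
```

Emit:
arm_command(
  commands=[
    [[-0.1,0.5,0],0,0.8],
    [[-0.1,0.5,0],0,0.8],
  ],
)

```text
clock: 6.95
position: [0.5923, 0.0898, 0.1537]
tool_rot: [3.141, -0.001, 0.159]
force: [-0.9, -3.6, 5.2]
grip_width: 0.02
finger_force: 24.3
```

Emit:
arm_command(
  commands=[
    [[-0.1,0.5,0],0,0.8],
    [[-0.1,0.5,0],0,0.8],
  ],
)

```text
clock: 7.15
position: [0.5922, 0.0908, 0.1537]
tool_rot: [3.141, -0.001, 0.159]
force: [0.6, -2.6, 5.2]
grip_width: 0.0198
finger_force: 24.3
```

Emit:
arm_command(
  commands=[
    [[-0.1,0.5,0],0,0.8],
    [[-0.1,0.5,0],0,0.8],
  ],
)

```text
clock: 7.35
position: [0.592, 0.0918, 0.1537]
tool_rot: [3.141, -0.001, 0.159]
force: [0.3, -3.2, 4.7]
grip_width: 0.0202
finger_force: 24.3
```

Emit:
arm_command(
  commands=[
    [[-0.1,0.5,0],0,0.8],
  ],
)

```text
clock: 7.45
position: [0.5919, 0.0923, 0.1537]
tool_rot: [3.141, -0.001, 0.159]
force: [0.9, -3.1, 4.7]
grip_width: 0.0202
finger_force: 24.3
```

Emit:
arm_command(
  commands=[
    [[-0.1,0.5,0],0,0.8],
  ],
)

```text
clock: 7.55
position: [0.5918, 0.0929, 0.1537]
tool_rot: [3.141, -0.001, 0.159]
force: [0.8, -2.7, 5.8]
grip_width: 0.0201
finger_force: 24.3
```

Emit:
arm_command(
  commands=[
    [[-0.1,0.5,0],0,0.8],
  ],
)

```text
clock: 7.65
position: [0.5917, 0.0934, 0.1537]
tool_rot: [3.141, -0.001, 0.159]
force: [1.8, -3.6, 5.4]
grip_width: 0.0199
finger_force: 24.3
```

Emit:
arm_command(
  commands=[
    [[-0.1,0.5,0],0,0.8],
  ],
)

```text
clock: 7.75
position: [0.5916, 0.0939, 0.1537]
tool_rot: [3.141, -0.001, 0.159]
force: [1.6, -3.7, 4.9]
grip_width: 0.0204
finger_force: 24.3
```

Emit:
arm_command(
  commands=[
    [[-0.1,0.5,0],0,0.8],
  ],
)

```text
clock: 7.85
position: [0.5915, 0.0944, 0.1537]
tool_rot: [3.141, -0.001, 0.159]
force: [2.5, -3.4, 4.7]
grip_width: 0.0199
finger_force: 24.3
```

Emit:
arm_command(
  commands=[
    [[0,0.5,0],0,0.8],
  ],
)

```text
clock: 7.95
position: [0.5915, 0.0949, 0.1537]
tool_rot: [3.141, -0.001, 0.159]
force: [1.0, -4.3, 5.9]
grip_width: 0.0201
finger_force: 24.3
```

Emit:
arm_command(
  commands=[
    [[0,0.5,0],0,0.8],
  ],
)

```text
clock: 8.05
position: [0.5915, 0.095, 0.1536]
tool_rot: [3.141, -0.001, 0.159]
force: [0.6, -6.3, 6.3]
grip_width: 0.0199
finger_force: 24.4
```

Emit:
arm_command(
  commands=[
    [[0,0.5,0],0,0.8],
  ],
)

```text
clock: 8.15
position: [0.5915, 0.0951, 0.1537]
tool_rot: [3.14, -0.001, 0.159]
force: [0.2, -7.5, 6.0]
grip_width: 0.0196
finger_force: 24.5
```

The stop is at y ≈ 0.095, about 47.5 mm of travel, which agrees with the notch estimate. I'll back off about 1.3 mm to centre the stem in the notch.

Emit:
arm_command(
  commands=[
    [[0,-0.8,0],0,0.8],
    [[0.1,-0.8,0],0,0.8],
    [[0.1,-0.5,0],0,0.8],
    [[0,0,0],0,0.8],
  ],
)

```text
clock: 8.55
position: [0.5915, 0.0947, 0.1537]
tool_rot: [-3.141, -0.001, 0.16]
force: [-1.0, 1.1, 6.4]
grip_width: 0.0197
finger_force: 24.4
```

Emit:
arm_command(
  commands=[
    [[0.1,-0.5,0],0,0.8],
    [[0.1,-0.5,0],0,0.8],
    [[0,0,0],0,0.8],
  ],
)

```text
clock: 8.85
position: [0.5917, 0.0939, 0.1537]
tool_rot: [-3.141, -0.001, 0.16]
force: [-0.6, 2.9, 4.9]
grip_width: 0.0203
finger_force: 24.4
```

Emit:
arm_command(
  commands=[
    [[0,-0.4,0],0,0.8],
    [[-2.1,-0.33,0],0,0.8],
    [[-2.0,-0.33,-0.2],0,0.8],
    [[-2.1,-0.33,-0.2],0,0.8],
    [[-2.0,-0.33,-0.4],0,0.8],
  ],
)

```text
clock: 9.35
position: [0.5834, 0.0918, 0.1528]
tool_rot: [-3.141, -0.001, 0.16]
force: [2.3, 4.4, 6.1]
grip_width: 0.02
finger_force: 24.6
```

Emit:
arm_command(
  commands=[
    [[-2.0,0.2,-0.5],0,0.8],
    [[-2.0,0.2,-0.5],0,0.8],
    [[-2.0,-0.3,-0.7],0,0.8],
    [[-1.9,-0.3,-0.7],0,0.8],
  ],
)

```text
clock: 9.75
position: [0.5754, 0.0907, 0.1502]
tool_rot: [3.141, -0.0, 0.159]
force: [2.0, -0.2, 5.2]
grip_width: 0.0203
finger_force: 25.0
```

Forces are only about 2 N at a turn of about 0.4 rad, so the stem is in the notch. Continuing along the arc.

Emit:
arm_command(
  commands=[
    [[-1.9,-0.3,-0.9],0,0.8],
    [[-1.9,-0.3,-0.9],0,0.8],
    [[-1.8,-0.3,-1.1],0,0.8],
    [[-1.7,-0.2,-1.1],0,0.8],
    [[-1.7,-0.2,-1.3],0,0.8],
    [[-1.6,-0.3,-1.3],0,0.8],
    [[-1.5,-0.2,-1.4],0,0.8],
    [[-1.5,-0.2,-1.4],0,0.8],
  ],
)

```text
clock: 10.55
position: [0.5615, 0.0885, 0.1407]
tool_rot: [3.141, 0.0, 0.159]
force: [-0.4, -1.0, 7.4]
grip_width: 0.0203
finger_force: 26.5
```

Emit:
arm_command(
  commands=[
    [[-1.4,-0.2,-1.6],0,0.8],
    [[-1.3,-0.2,-1.6],0,0.8],
    [[-1.2,-0.2,-1.7],0,0.8],
    [[-1.2,-0.2,-1.7],0,0.8],
    [[-1.1,-0.2,-1.8],0,0.8],
    [[-1.0,-0.1,-1.8],0,0.8],
    [[-0.9,-0.1,-1.9],0,0.8],
    [[-0.8,-0.1,-1.9],0,0.8],
  ],
)

```text
clock: 11.35
position: [0.5522, 0.087, 0.1265]
tool_rot: [3.141, 0.001, 0.159]
force: [0.1, -2.2, 5.8]
grip_width: 0.0201
finger_force: 28.1
```

Emit:
arm_command(
  commands=[
    [[-0.7,-0.1,-2.0],0,0.8],
    [[-0.6,-0.1,-2.0],0,0.8],
    [[-0.5,-0.1,-2.0],0,0.8],
    [[-0.4,-0.1,-2.0],0,0.8],
    [[-0.1,0,-1.0],0,0.8],
    [[0,0,0],0,0.8],
  ],
)

```text
clock: 11.95
position: [0.5499, 0.0867, 0.1173]
tool_rot: [3.141, 0.001, 0.159]
force: [-1.2, -2.8, 0.4]
grip_width: 0.0204
finger_force: 28.6
```

Emit:
arm_command(
  commands=[
    [[0,0,0],0,0.5],
    [[0,0,0],0,0],
    [[0,0,0],0,-0.5],
    [[0,0,0],0,-0.5],
    [[0,0,5],0,-0.5],
    [[0,0,15],0,-0.5],
    [[0,0,20],0,-0.5],
    [[0,0,25],0,-0.5],
    [[0,0,25],0,-0.5],
    [[0,0,20],0,-0.5],
    [[0,0,0],0,-0.5],
    [[0,0,0],0,-0.5],
  ],
)

```text
clock: 13.15
position: [0.5506, 0.0876, 0.228]
tool_rot: [-3.142, -0.001, 0.16]
force: [-0.8, 0.5, -0.2]
grip_width: 0.0642
finger_force: 0.0
```

```bash
python3 - <<'E'
from h import *
f=grab_frame("wrist"); s=bot.observe(); print(s["position"],s["force"],s["clock"])
cv2.imwrite("pics/w2.png",f["image"][:,:,::-1])
E
```

```text
[0.55029516 0.08746865 0.22737193] [-0.15415153 -0.6294782  -0.05119816] 13.2
```

View pics/w2.png

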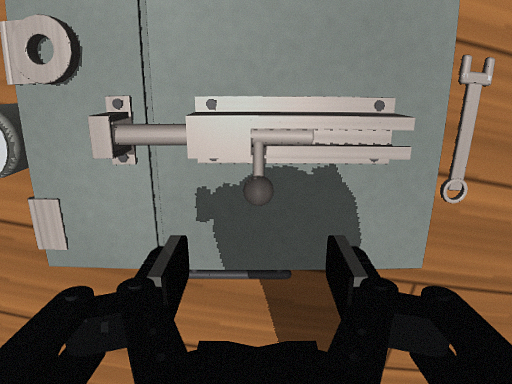

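The bolt's end sits in the keeper, the stem lies in the notch and the knob is at (258,190). I'll check the knob's height once with the side camera.

```bash
python3 - <<'E'
from h import *
f=grab_frame("side")
for z in(.1315,.141):
    X=np.array(f["R"])@[.5505,.0872,z]+f["t"];F=192/np.tan(np.radians(f["vertical_fov"])/2)
    p=X[:2]/X[2];p=p*(1+f["k1"]*(p@p));print(z,(p*F+[f["cx"],f["cy"]]-[240,170])*5)
cv2.imwrite("pics/s2.png",cv2.resize(f["image"][170:270,240:340,::-1],None,fx=5,fy=5,interpolation=cv2.INTER_CUBIC))
E
```

```text
0.1315 [226.7950897  185.05341375]
0.141 [228.03036352 168.91853894]
```

View pics/s2.png

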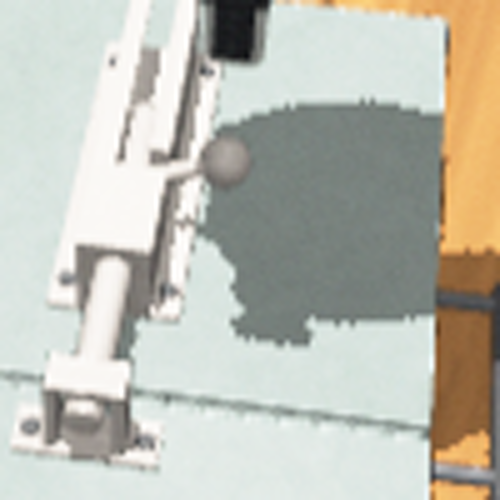

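In the side crop the knob is at (226,161), which gives a height of about 0.145, or only about 1.1 rad. Opening the fingers must have dragged it up, so I'll close them and press the knob down gently from above.

Emit:
arm_command(
  commands=[
    [[0,0,0],0,0.5],
    [[0,0,0],0,1],
    [[0,0,0],0,1],
    [[0,0,0],0,1],
    [[0,0,-15],0,1],
    [[0,0,-20],0,1],
    [[0,0,-15],0,1],
    [[0,0,-10],0,1],
    [[0,0,-5],0,1],
    [[0,0,0],0,1],
  ],
  newtons=20,
)

```text
clock: 14.25
position: [0.5504, 0.0875, 0.1624]
tool_rot: [-3.142, 0.001, 0.16]
force: [-0.6, 0.1, 0.1]
grip_width: -0.0005
finger_force: 0.0
```

Emit:
arm_command(
  commands=[
    [[0,0,-1],0,1],
    [[0,0,-1],0,1],
    [[0,0,-1],0,1],
    [[0,0,-1],0,1],
    [[0,0,-1],0,1],
    [[0,0,-1],0,1],
  ],
)

```text
clock: 14.85
position: [0.5505, 0.0875, 0.1567]
tool_rot: [3.142, -0.0, 0.16]
force: [0.6, 0.7, 0.3]
grip_width: 0.0002
finger_force: 0.0
```

Emit:
arm_command(
  commands=[
    [[0,0,-1],0,1],
    [[0,0,-1],0,1],
    [[0,0,-1],0,1],
    [[0,0,-1],0,1],
  ],
)

```text
clock: 15.25
position: [0.5504, 0.0875, 0.1527]
tool_rot: [3.142, 0.0, 0.16]
force: [-2.3, -0.2, 3.9]
grip_width: 0.0001
finger_force: 1.7
```

Emit:
arm_command(
  commands=[
    [[0,0,-1],0,1],
    [[0,0,-1],0,1],
    [[0,0,-1],0,1],
    [[0,0,-1],0,1],
  ],
)

```text
clock: 15.65
position: [0.5506, 0.0875, 0.1486]
tool_rot: [-3.142, -0.0, 0.16]
force: [-1.1, -0.8, 3.5]
grip_width: 0.0
finger_force: 1.3
```

Emit:
arm_command(
  commands=[
    [[0,0,-1],0,1],
    [[0,0,-1],0,1],
    [[0,0,-1],0,1],
    [[0,0,-1],0,1],
  ],
)

```text
clock: 16.05
position: [0.5506, 0.0875, 0.1446]
tool_rot: [3.142, -0.0, 0.16]
force: [-1.8, -0.6, 2.9]
grip_width: -0.0001
finger_force: 1.1
```

Emit:
arm_command(
  commands=[
    [[0,0,-1],0,1],
    [[0,0,-1],0,1],
  ],
)

```text
clock: 16.25
position: [0.5506, 0.0875, 0.1426]
tool_rot: [3.142, -0.0, 0.16]
force: [0.0, -0.5, 0.9]
grip_width: -0.0003
finger_force: 1.0
```

Emit:
arm_command(
  commands=[
    [[0,0,3],0,1],
    [[0,0,12],0,1],
    [[0,0,20],0,1],
    [[0,0,25],0,1],
    [[0,0,25],0,1],
    [[0,0,0],0,1],
    [[0,0,0],0,1],
  ],
)

```text
clock: 16.95
position: [0.5508, 0.0876, 0.2287]
tool_rot: [-3.142, -0.002, 0.16]
force: [-0.2, -0.4, -0.8]
grip_width: 0.0
finger_force: 0.0
```

```bash
python3 - <<'E'
from h import *
f=grab_frame("side"); print(bot.observe()["position"])
cv2.imwrite("pics/s3.png",cv2.resize(f["image"][170:270,240:340,::-1],None,fx=5,fy=5,interpolation=cv2.INTER_CUBIC))
E
```

```text
[0.55048462 0.08749041 0.22794492]
```

View pics/s3.png

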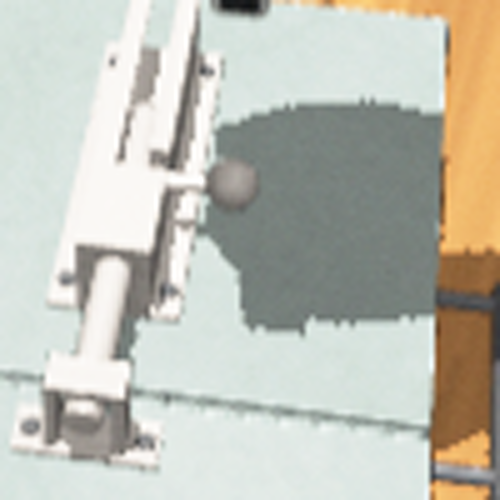

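The knob is now at (231,183), matching the prediction for z ≈ 0.132 (about 1.43 rad). The bolt is in the keeper and the gripper is clear, so I'm handing in.

```bash
python3 -c "
from workcell import ticket
print(ticket.job_done())"
```

```text
the job is handed in; nothing more can be done
None
```

The job is handed in with no verdict returned: the bolt is about 46 mm across into the keeper, the handle lies down in the notch at about 1.43 rad (after a second press, since letting go had lifted it to about 1.1), and the gripper is clear.

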